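# Shut off the press air

### The job

The finger-joint press is about to be serviced: shut off its air by swinging the red-handled ball valve clockwise (seen from above) through its quarter turn, right up to its end stop, so that the red handle stands square across its pipe. Leave the yellow-handled valve exactly as it is.

Things in the scene. Friction and masses are not known exactly. Their poses are not given: they have to be found in the camera images.
- red_valve: brass ball valve with the red handle, in a steel air pipe on a dark foot plate (66 x 210 x 8 mm) fixed to the bed. Origin: centre of the plate's underside, straight below the upright stem on which the handle turns. z up, y along the pipe; the open handle points along +y, the shut one along +x. Above the origin: pipe (21 mm thick) up to 56 mm, valve body 65 mm, stem gland (22 mm wide) 74 mm
- red_handle (a joint): turn of the red handle, rad: 0 = open, along the pipe; grows clockwise seen from above; 1.571 = shut, against a solid end stop, square across the pipe. Starts between 0 and 0.45. No spring: about 4 N at 100 mm from the stem moves it, more when fast, and it stays where it is left
- red_grip (a point): centre of the handle's red sleeve, 105 mm from the stem axis, 104 mm above the bed, its y axis pointing outward along the handle. The sleeve is a level bar from 52 to 146 mm from the stem axis, 22 mm wide, 16 mm thick (96 to 112 mm above the bed); nearer the stem a bent steel strap, 20 mm wide, comes down to 83 mm
- yellow_grip (a point): centre of the yellow sleeve of the other valve, of the same make and size, which has to be left alone; 105 mm from its stem axis, 104 mm above the bed, y axis outward along that handle, which may stand open, shut or between

How it is judged:
At the end, for the whole second after the job is handed in: the red handle is at its shut end stop, within 10 degrees (joint above 1.40 rad), and at rest; the yellow handle's sleeve is within 15 mm of where it was at the start (value of joint red_handle above 1.4 rad and velocity of joint red_handle between -0.05 and 0.05 rad/s and distance of yellow_grip from where it was at the start of the episode below 0.015 m); the robot touches nothing.
It fails at once if the yellow handle is turned (its sleeve moves more than 15 mm) (distance of yellow_grip from where it was at the start of the episode above 0.015 m).
It also fails if it takes over 32 s, if anything falls off the work surface, if the arm or the gripper's body presses on something with over 40 N, if the wrist force passes 120 N, or if a joint passes its speed limit or range.

### The arm

A 6-joint arm with a two-finger parallel gripper is mounted at the origin on a cart in front of the work surface, level with it; the furniture and walls round the work are solid. World frame = base frame: x ahead of the robot, y to its left, z up, the work surface at z = 0. Lengths are in m, angles in rad, forces in N, time in s.
With the tool pointing down it reaches from about 0.425 to 0.95 m from the base axis. Payload 14.7 kg.
Tool frame: the origin (TCP) lies midway between the tips of the shut fingers; the grasp point (between the pads) lies 19 mm behind it; z points along the fingers, y is the line along which they close (so a half turn about z gives the same grasp; the last joint's range is limited). The gripper opens to 85 mm and grips with 20 to 120 N. Pads are 22 mm wide; open, the fingers measure 114 mm over their backs; the gripper's body (76 mm by 85 mm) begins 54 mm behind the grasp point. The pads swing forward as they close: fully open they stand 13 mm farther back than shut.
Start: joints at [1.266, 0.48, 1.596, -0, 1.065, -0.047], TCP at [0.166, 0.629, 0.231] pointing down, gripper open.
Joint ranges: [-2.75, 2.75], [-0.82, 2.05], [0.23, 2.67], [-1.56, 4.7], [0.09, 2.69], [-2.92, 2.92]. Speed limits (rad/s): [1.89, 1.89, 2.39, 3.01, 3.01, 3.01].

### API

Orientations are given as a rotation vector (axis times angle).
In Python, from rig import sense, get_image, hand_in gives the robot as it stands.
- The arm moves only by the tool servo_tool, never from a script. Its argument "deltas" is a list that holds one entry, the list of rows, each a list of 7 numbers: the turn, a rotation vector about the tool's x, y, z in degrees, then the shift along the tool's x, y, z in m, then the opening, from 0 (shut) to 1 (fully open). In form: [[[ax, ay, az, dx, dy, dz, hand], ...]]. A call has 1 to 8 rows; each row is the pose to reach, as a shift and turn from the pose commanded when the call began, along the tool's axes at that moment; what a row does not reach only later rows make up. A row lasts 1/8 s, in which the tool goes at most 62.5 mm and 10.7 degrees, less where a joint would pass 70% of its speed; a pose out of reach is approached as far as the arm can. A call with a gripper value outside its range is refused whole. The fingers move at their own pace and stop on an object; "squeeze" is the grip in N (left out, the last holds). Time passes only in rows, so rows that repeat a pose let the fingers close. It gives the time, the measured TCP pose, the force, the opening and the grip force at its end, in the units of the state.
- sense(): the state, without advancing time (a new reading comes with each control period).
- get_image(name): name is "scene" or "side" or "wrist"; returns a dict with "pixels" (400x640x3 uint8, red, green, blue), "camera_matrix" (3x3 intrinsics, pixels), "dist_coeffs" ([k1, k2, p1, p2, k3] as OpenCV has them; the pictures are not rectified), "T" (4x4, takes a point from camera to world coordinates); the wrist camera has in their place "tool_from_camera" (4x4, takes a point from camera to tool coordinates, whose origin is the TCP and whose axes are the flange's). Camera axes: x right, y up, looking along -z (the intrinsics and any distortion apply to the point x, -y, -z); pixel columns grow to the right and rows downward; lengths in m; the calibration is good to about 2 mm. A picture is of the moment at which its call begins: read the wrist's pose just before it. There is no depth.
- hand_in(): hands the job in; it is judged then, once.
The state is a dict: "time_s": time; "joint_positions": joint angles; "dq": joint speeds; "joint_torque": joint torques, N m; "ee_pos": TCP position; "orientation": TCP orientation; "force": force on the tool from outside, world axes, zero at the start; "torque": the same for the moment, N m; "grip_width": finger opening in m; "grasp_force": force on a finger pad.
Only numpy, scipy, OpenCV 4.12 (cv2) and the standard library are available. Lean on these libraries where they do the work, as an engineer would, in place of code of your own. Each camera call takes 0.05 s, during which the arm holds its last target. There are 200 camera calls.

## Working session

There is one attempt and no reset: what is moved stays moved. The work goes in short steps, Python scripts to look and compute and a tool call to move; the robot and the scene stay as the last step left them, time stands still between calls to the robot, and variables do not carry over. Pictures are saved under pics/ and viewed, at most 10 in all, crops included, and the job is handed in when it is done.

Besides the shell and the picture viewer there is one more tool, called as name([rows], argument=value, ...), one row to a line, values as JSON. servo_tool: Moves the arm, as the interface text tells. Its arguments: {"type":"object","properties":{"deltas":{"type":"array","items":{"type":"array","items":{"type":"array","items":{"type":"number"}}}},"squeeze":{"type":"number"}},"required":["deltas"]}

```bash
mkdir -p pics; python3 - <<'E'
from rig import sense,get_image
import cv2,pickle
s=sense();print(s)
d={}
for n in ("scene","side","wrist"):
    d[n]=get_image(n);cv2.imwrite(f"pics/{n}0.png",d[n]["pixels"][:,:,::-1])
d["s"]=s
pickle.dump(d,open("d0.pkl","wb"))
print(d["wrist"]["tool_from_camera"],d["scene"]["T"],d["side"]["T"])
E
```

```text
{'time_s': 0.0, 'joint_positions': array([ 1.26642736e+00,  4.80820032e-01,  1.59684168e+00, -1.57051083e-05,
        1.06507430e+00, -4.65762977e-02]), 'dq': array([ 0.00010869, -0.00124662,  0.00022891,  0.00058936,  0.00087898,
        0.00030952]), 'joint_torque': array([-9.70551264e-04, -9.50620079e+01, -4.30207229e+01,  1.99276051e-04,
        1.14606138e-02,  8.55872941e-05]), 'ee_pos': array([0.16557004, 0.62816229, 0.23069204]), 'orientation': array([-4.03783573e-01, -3.11534765e+00,  1.77205696e-03]), 'force': array([-0.3256508 , -0.23146858, -0.37208566]), 'torque': array([ 0.02137267, -0.00029228,  0.02602319]), 'grasp_force': 0.0, 'grip_width': 0.08529348446806245}
[[-8.34224400e-04  9.47230201e-01  3.20553039e-01  8.21160698e-02]
 [ 9.99998158e-01  2.36016903e-04  1.90502179e-03 -2.18741089e-03]
 [ 1.72883824e-03  3.20554038e-01 -9.47228652e-01 -1.42968058e-01]
 [ 0.00000000e+00  0.00000000e+00  0.00000000e+00  1.00000000e+00]] [[-0.59288085  0.33936091 -0.73029204 -0.20627579]
 [-0.80501807 -0.22619023  0.54843768  0.56516635]
 [ 0.02093339  0.91305649  0.40729552  0.46758769]
 [ 0.          0.          0.          1.        ]] [[ 0.93887075  0.20312292 -0.27796184  0.25155669]
 [-0.34382935  0.51240614 -0.78690618 -0.59980346]
 [-0.01740933  0.83437463  0.55092276  0.57011311]
 [ 0.          0.          0.          1.        ]]
```

View pics/scene0.png

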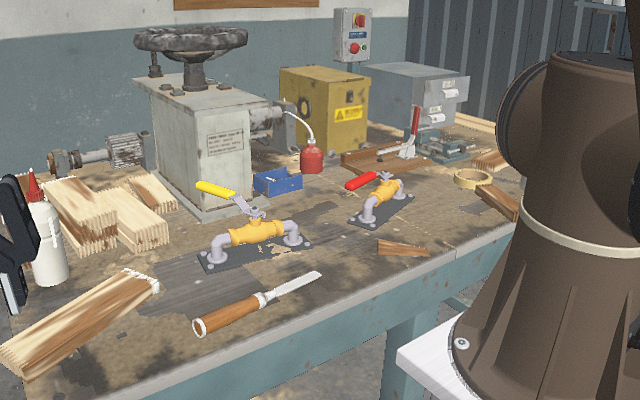

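View pics/side0.png

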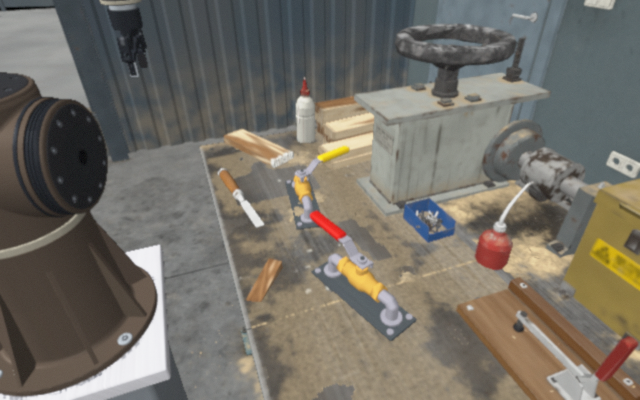

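```bash
python3 - <<'E'
import pickle,cv2,numpy as np
d=pickle.load(open("d0.pkl","rb"))
a=d["scene"]["pixels"][160:240,330:430];b=d["side"]["pixels"][130:340,265:425]
A=cv2.resize(a,None,fx=7,fy=7,interpolation=2)
B=cv2.resize(b,(640,840)[:2],interpolation=2) 
cv2.imwrite("pics/c1.png",A[:,:,::-1])
b=d["side"]["pixels"][200:340,300:425]
cv2.imwrite("pics/c2.png",cv2.resize(b,None,fx=4,fy=4,interpolation=2)[:,:,::-1])
E
```

```text
(no output)
```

View pics/c1.png

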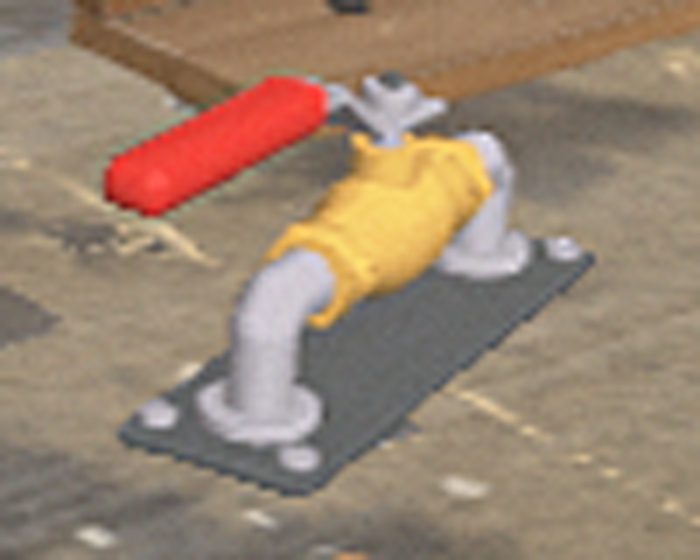

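View pics/c2.png

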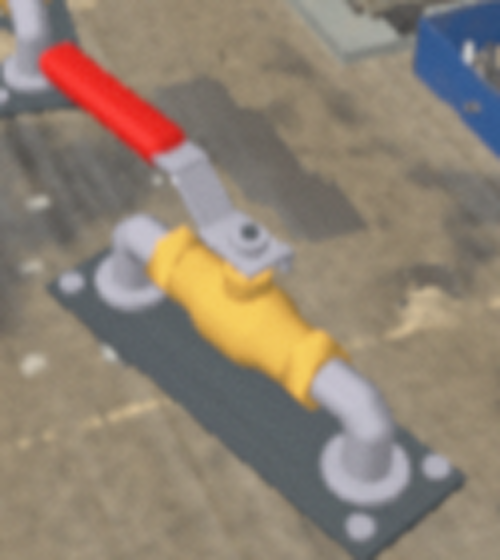

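```bash
cat > h.py <<'E'
import pickle,cv2,numpy as np
def P(c):
    F=np.diag([1,-1,-1,1.]);return np.linalg.inv(c["T"]@F)[:3]
def und(c,p):
    return cv2.undistortPoints(np.array(p,float).reshape(-1,1,2),c["camera_matrix"],np.array(c["dist_coeffs"],float)).reshape(-1,2)
def tri(ca,pa,cb,pb):
    X=cv2.triangulatePoints(P(ca),P(cb),und(ca,pa).T,und(cb,pb).T);return (X[:3]/X[3]).T
def proj(c,X):
    m=P(c);return cv2.projectPoints(np.array(X,float),m[:,:3],m[:,3],c["camera_matrix"],np.array(c["dist_coeffs"],float))[0].reshape(-1,2)
E
python3 - <<'E'
from h import *
d=pickle.load(open("d0.pkl","rb"));A,B=d["scene"],d["side"]
s=lambda *p:np.array(p)/7+[330,160]
q=lambda *p:np.array(p)/4+[300,200]
n=["stem","out","in","c_rob+","c_rob-","yout","yin"]
pa=[s(392,82),s(138,180),s(305,100),s(300,495),s(595,258),(198,185),(235,194)]
pb=[q(250,233),q(62,62),q(165,140),q(50,288),q(365,558),(347,149),(319,159)]
X=tri(A,pa,B,pb);np.set_printoptions(precision=3,suppress=True)
e=np.hstack([proj(A,X)-pa,proj(B,X)-pb])
for k,x,r in zip(n,X,e):print(k,x,r)
for a,b in((0,1),(2,1),(4,3),(6,5)):
    v=X[b]-X[a];print(n[b],np.degrees(np.arctan2(v[1],v[0])),np.linalg.norm(v[:2]))
R=cv2.Rodrigues(d["s"]["orientation"])[0];print(R)
E
```

```text
stem [ 0.494 -0.134  0.092] [-0.254 -0.298 -0.253  0.421]
out [ 0.456 -0.001  0.102] [-0.067 -0.084 -0.053  0.094]
in [ 0.476 -0.079  0.105] [-0.782 -0.957 -0.709  1.222]
c_rob+ [ 0.43  -0.047  0.001] [-0.334 -0.329 -0.282  0.395]
c_rob- [ 0.498 -0.242  0.004] [-0.421 -0.406 -0.503  0.684]
yout [0.628 0.24  0.1  ] [-0.028 -0.053 -0.016  0.044]
yin [0.539 0.205 0.106] [-0.314 -0.522 -0.181  0.433]
out 105.83679512357286 0.13863746864749127
out 104.34882712096146 0.08095580982870874
c_rob+ 109.15567546366303 0.20671095906659698
yout 21.53010626428824 0.09573196575770528
[[-0.967  0.255 -0.   ]
 [ 0.255  0.967 -0.001]
 [ 0.    -0.001 -1.   ]]
```

```bash
python3 - <<'E'
from h import *
d=pickle.load(open("d0.pkl","rb"));A,B=d["scene"],d["side"];np.set_printoptions(precision=3,suppress=True)
n=["board corner","boxL","boxbottom","plate corner","machine base","can base"]
for k,p in zip(n,[(460,310),(405,215),(432,240),(393,213),(393,205),(492,265)]):
    r=B["T"][:3,:3]@np.array([*(und(B,[p])[0]*[1,-1]),-1]);t=B["T"][:3,3];print(k,t-r*t[2]/r[2])
print("clamp",tri(A,[(416,110),(407,156)],B,[(640,340),(560,398)]))
print("canspout, box top",tri(A,[(313,142),(282,110)],B,[(494,230),(530,183)]))
print("machine top", tri(A,[(216,93)],B,[(377,116)]))
E
```

```text
board corner [ 0.644 -0.227  0.   ]
boxL [0.699 0.055 0.   ]
boxbottom [ 0.706 -0.046  0.   ]
plate corner [0.676 0.072 0.   ]
machine base [0.693 0.102 0.   ]
can base [ 0.774 -0.155  0.   ]
clamp [[ 0.704 -0.44   0.149]
 [ 0.68  -0.409  0.013]]
canspout, box top [[ 0.771 -0.139  0.081]
 [ 0.866 -0.106  0.148]]
machine top [[0.67  0.163 0.24 ]]
```

servo_tool([
  [[0, 0, 10, -0.05, -0.02, 0, 1], [0, 0, 20, -0.1, -0.06, 0, 1], [0, 0, 30, -0.15, -0.1, 0, 1], [0, 0, 40, -0.19, -0.15, 0, 1], [0, 0, 45, -0.22, -0.2, 0, 1], [0, 0, 45, -0.22, -0.2, 0, 1]],
])

```text
time_s: 0.9
ee_pos: [0.328, 0.3754, 0.2313]
orientation: [1.572, 2.72, -0.002]
force: [0.9, 0.3, 0.3]
grip_width: 0.0855
grasp_force: 0.0
```

servo_tool([
  [[0, 0, 5, -0.06, 0.01, 0, 1], [0, 0, 10, -0.115, 0.01, 0, 1], [0, 0, 15, -0.17, 0.005, 0, 1], [0, 0, 15, -0.23, -0.01, 0, 1], [0, 0, 15, -0.285, -0.03, 0, 1], [0, 0, 15, -0.34, -0.055, 0, 1], [0, 0, 15, -0.39, -0.075, 0, 1], [0, 0, 15, -0.4175, -0.083, 0, 1]],
])

```text
time_s: 1.9
ee_pos: [0.4665, -0.0254, 0.2314]
orientation: [1.908, 2.495, 0.0]
force: [0.9, 0.8, 0.2]
grip_width: 0.0852
grasp_force: 0.0
```

```bash
python3 - <<'E'
from rig import sense,get_image
from h import *
s=sense();print(s["ee_pos"],s["joint_positions"])
w=get_image("wrist");R=cv2.Rodrigues(s["orientation"])[0]
T=np.eye(4);T[:3,:3]=R;T[:3,3]=s["ee_pos"];w["T"]=T@w["tool_from_camera"]
pickle.dump((s,w),open("d1.pkl","wb"))
im=w["pixels"][:,:,::-1].copy()
for p in proj(w,[[.494,-.134,.092],[.456,-.001,.104],[.480,-.084,.104]]):cv2.circle(im,tuple(map(int,p)),3,(255,0,255),-1);print(p)
cv2.imwrite("pics/w1.png",im)
E
```

```text
[ 0.4664762  -0.02535449  0.23137237] [-1.19152516e-01  2.24355555e-01  2.00051225e+00 -8.25174832e-05
  9.16305920e-01 -3.84039042e-01]
[321.19399641 281.20818972]
[318.94772981 162.32165496]
[320.67435353 244.99406748]
```

View pics/w1.png

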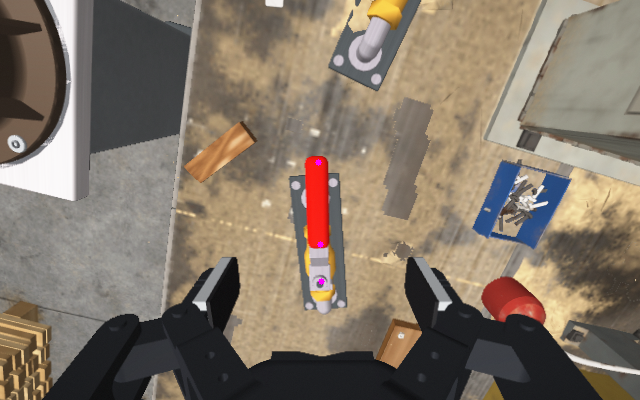

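The wrist view agrees with the measurement: the sleeve runs from (317,160) to (318,247), the stem is at (321,282), and the fingers stand one on each side of the sleeve. I'll go straight down over it.

servo_tool([
  [[0, 0, 0, 0, 0, 0.05, 1], [0, 0, 0, 0, 0, 0.1, 1], [0, 0, 0, 0, 0, 0.14, 1], [0, 0, 0, 0, 0, 0.154, 1], [0, 0, 0, 0, 0, 0.154, 0.5], [0, 0, 0, 0, 0, 0.154, 0.5], [0, 0, 0, 0, 0, 0.154, 0.5]],
])

```text
time_s: 2.82
ee_pos: [0.4668, -0.0235, 0.0785]
orientation: [1.906, 2.495, 0.002]
force: [0.2, -0.0, 0.1]
grip_width: 0.0425
grasp_force: 0.0
```

servo_tool([
  [[0, 0, 6, -0.001, 0.012, 0, 0.5], [0, 0, 12, -0.002, 0.023, 0, 0.5], [0, 0, 18, -0.005, 0.034, 0, 0.5], [0, 0, 24, -0.01, 0.045, 0, 0.5], [0, 0, 30, -0.015, 0.0555, 0, 0.5], [0, 0, 36, -0.021, 0.065, 0, 0.5], [0, 0, 42, -0.0285, 0.074, 0, 0.5], [0, 0, 48, -0.037, 0.0825, 0, 0.5]],
])

```text
time_s: 3.82
ee_pos: [0.555, -0.0375, 0.078]
orientation: [-2.76, -1.5, 0.001]
force: [-4.4, 0.3, 0.8]
grip_width: 0.043
grasp_force: 2.0
```

servo_tool([
  [[0, 0, 6, -0.001, 0.012, 0, 0.5], [0, 0, 12, -0.002, 0.023, 0, 0.5], [0, 0, 18, -0.005, 0.034, 0, 0.5], [0, 0, 24, -0.01, 0.045, 0, 0.5], [0, 0, 30, -0.015, 0.0555, 0, 0.5], [0, 0, 36, -0.021, 0.065, 0, 0.5], [0, 0, 40, -0.026, 0.071, 0, 0.5], [0, 0, 40, -0.026, 0.071, 0, 0.5]],
])

```text
time_s: 4.82
ee_pos: [0.6013, -0.0982, 0.0781]
orientation: [3.106, 0.47, 0.002]
force: [-0.2, -0.3, 0.2]
grip_width: 0.0427
grasp_force: 0.0
```

Now small steps until the stop pushes back.

servo_tool([
  [[0, 0, 0, 0, 0.004, 0, 0.5], [0, 0, 0, 0, 0.007, 0, 0.5], [0, 0, 0, 0, 0.01, 0, 0.5], [0, 0, 0, 0, 0.01, 0, 0.5]],
])

```text
time_s: 5.32
ee_pos: [0.6034, -0.1052, 0.0775]
orientation: [-3.103, -0.471, 0.001]
force: [-0.1, 25.0, 8.5]
grip_width: 0.0428
grasp_force: 11.8
```

25 N held at rest, so the handle is on its stop. I'll centre the fingers round it, lift clear and look.

servo_tool([
  [[0, 0, 0, 0, -0.006, 0, 0.5], [0, 0, 0, 0, -0.012, 0, 0.5], [0, 0, 0, 0, -0.012, 0, 0.6], [0, 0, 0, 0, -0.012, -0.04, 0.6], [0, 0, 0, 0, -0.012, -0.09, 0.6], [0, 0, 0, 0, -0.012, -0.15, 0.6], [0, 0, 0, 0, -0.012, -0.15, 0.6], [0, 0, 0, 0, -0.012, -0.15, 0.6]],
])

```text
time_s: 6.32
ee_pos: [0.6, -0.0961, 0.2272]
orientation: [3.106, 0.47, 0.0]
force: [-0.2, 0.8, 0.1]
grip_width: 0.0514
grasp_force: 0.0
```

```bash
python3 - <<'E'
from rig import sense,get_image
from h import *
s=sense();print(s["ee_pos"],s["force"])
w=get_image("wrist");b=get_image("side")["pixels"][100:350,230:480]
o=np.hstack([w["pixels"],np.zeros((400,1,3),np.uint8)])
cv2.imwrite("pics/w2.png",np.hstack([cv2.resize(o,(480,300)),cv2.resize(b,(300,300))])[:,:,::-1])
E
```

```text
[ 0.60004159 -0.0960967   0.22719737] [-0.16310883  0.81569702  0.10231745]
```

View pics/w2.png

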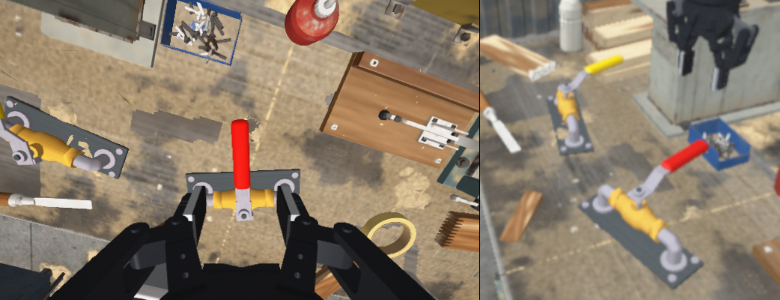

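The red handle, at (240,125) to (243,215) in the wrist view, stands square across its pipe. The yellow handle hasn't moved, and the gripper is clear.

```bash
python3 -c "
from rig import hand_in
print(hand_in())"
```

```text
the job is handed in; nothing more can be done
None
```

The red valve is shut: its handle is against the end stop (25 N held at rest) and square across the pipe. The yellow valve was not touched, the gripper is clear, and the job was handed in at about 6.4 s; no verdict came back.

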